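# Start the clamp screw of a slate-holing jig

## Task

The slate lies ready in the drilling jig: press the jig's hinged leaf fully down, then start its captive clamp screw the careful way, turning the black knob backward (anticlockwise from above) until you feel the screw drop into its thread, and from there about one full turn forward (clockwise). Go no further than that, and finish still gripping the knob so that the started screw stays put while I square up the slate; leave the slate and the tools on the bench where they lie.

Things in the scene. Friction and masses are not known exactly. Their poses are not given: they have to be found in the camera images.
- jig: Drilling jig for roofing slates, fixed to the bench: grey base plate 250 x 240 x 16 mm with a hinged aluminium frame (the leaf) over it. Origin on the bench under the middle of the plate; its -x points to the side of the screw (towards the robot), +x to the hinge, +y to the left seen from the robot.
- leaf (a joint): Hinge of the leaf in rad: 0 = fully down on its two rubber-topped rests, grows as its front edge rises; starts 0.5 to 0.9 open. It is stiff and stays where it is left; a push of 2 to 8 N on a pad lowers it. Shut, its top is 34 mm above the bench. The leaf is 202 mm long, 220 mm wide, 8 mm thick.
- leaf_hinge (a point): Middle of the leaf's hinge axis, 31 mm above the bench; the axis runs along the jig's y.
- pad_left (a point): Top of the round black rubber thumb pad (26 mm across) on the leaf's front bar, 80 mm to the left of the knob; a place to press the leaf down. Moves with the leaf: 182 mm from the hinge axis along the leaf and, shut, 6 mm above the axis.
- pad_right (a point): The same pad on the right, 80 mm from the knob.
- knob (a point): Middle of the clamp screw's knob, on its axis: round, knurled, black, 40 mm in diameter, 26 mm high, yellow stripe on top; grip it at any yaw. Upright once the leaf is shut. Leaf shut and screw not started, it rests 83 mm above the bench; the thread drop lowers it by about 6 mm, one full turn forward by a further 8 mm; its underside then still stands 20 mm or more above the leaf.
- clamp_screw (a joint): Turn of the screw in rad, clockwise from above (forward) positive. Starts 0.4 to 1.2. Turned backward, it slides on the flat start of the boss's thread and falls off it between 0 and -0.15, if nothing holds the knob up (release it or push it lightly down). Backward past the drop it climbs 1.3 mm per rad. Right-hand thread, 8 mm pitch; turns easily (under 0.1 N m), stays where left.
- clamp_spindle: The screw with knob, 25 mm collar and stem as one body, 0.17 kg, captive in the leaf: it slides freely along its axis and sinks by its own weight when it can. This frame slides but does not turn; origin on the axis at the thread's lower end, 59 mm below the middle of the knob.
- boss_mouth (a point): Middle of the face of the steel threaded boss, 24 mm above the bench, under the screw once the leaf is shut; the unstarted screw stands on it. The thread has 1 to 2 mm of play up and down.
- blank_mid (a point): Middle of the loose dark slate in the jig, 70 x 104 x 8 mm, lying on the base plate between the locating pins.
- file: File with a wooden handle, 27 x 291 x 27 mm, lying on a slate on the left, a bystander; origin at the middle of its underside.
- pencil: Red carpenter's pencil, 12 x 178 x 8 mm, lying on the bench, a bystander; origin at the middle of its underside.

How it is judged:
By the outcome, as a careful person would: the job done as asked, in the order asked, and still so for the second after the job is handed in, while the arm keeps its last pose, push and grip.
It also fails if it takes over 72 s, if anything falls off the work surface, if the arm or the gripper's body presses on something with over 40 N, if the wrist force passes 120 N, or if a joint passes its speed limit or range.

## Robot

A 6-joint arm with a two-finger parallel gripper is mounted at the origin on a cart in front of the work surface, level with it; the furniture and walls round the work are solid. World frame = base frame: x ahead of the robot, y to its left, z up, the work surface at z = 0. Lengths are in m, angles in rad, forces in N, time in s.
With the tool pointing down it reaches from about 0.375 to 0.925 m from the base axis. Payload 5.7 kg.
Tool frame: the origin (TCP) lies midway between the tips of the shut fingers; the grasp point (between the pads) lies 19 mm behind it (ctrl.grip_point_offset is the distance from the TCP to the grasp point, in m); z points along the fingers, y is the direction in which the jaws open and shut (so a half turn about z gives the same grasp; the last joint's range is limited). The gripper opens to 88 mm and grips with 3 to 60 N. Pads are 20 mm wide; open, the fingers measure 115 mm over their backs; the gripper's body (75 mm by 178 mm) begins 61 mm behind the grasp point.
Start: joints at [1.006, 0.359, 1.51, -0, 1.272, -0.115], TCP at [0.261, 0.54, 0.223] pointing down, gripper open.
Joint ranges: [-2.97, 2.97], [-1.01, 2.36], [0.21, 2.38], [-0.96, 4.11], [0.2, 2.71], [-2.98, 2.98]. Speed limits (rad/s): [2.39, 2.39, 3.14, 3.14, 3.14, 3.14].

## Interface

Orientations are given as a unit quaternion [w, x, y, z].
In Python, from station import ctrl gives the robot as it stands. Calls block until the motion is done:
- ctrl.goto(position, orientation): joint-space move of the TCP to a pose.
- ctrl.line_to(position, rotation=None, speed=0.15, force_limit=None): straight line of the TCP; rotation=None keeps the orientation; speed is the mean speed in m/s. With force_limit (N) it stops when the force on the tool has changed by that much, and returns True; else False.
- ctrl.set_joints(angles): joint-space move.
- ctrl.move_gripper(opening, f_grip=None): finger opening in m; f_grip is the grip in N (None keeps the last); returns when the fingers have stopped.
- ctrl.sleep(seconds).
- ctrl.inverse_kinematics(position, orientation): joint angles nearest the present ones, or None.
- ctrl.camera(name): name is "scene" or "top"; returns the picture (420x560x3 uint8, red, green, blue); there is no depth.
- ctrl.camera_info(name): a dict with "K" (3x3 intrinsics, pixels), "dist_coeffs" ([k1, k2, p1, p2, k3] as OpenCV has them; the pictures are not rectified), "world_from_camera" (4x4, takes a point from camera to world coordinates). Camera axes: x right, y down, z forward; pixel columns grow to the right and rows downward; lengths in m; the calibration is good to about 2 mm. A picture is of the moment at which its call begins. camera_info takes no time and is no camera call.
A pose or a line that the arm cannot do raises ctrl.PlanningError and nothing moves.
- ctrl.hand_in(): hands the job in, once; it reports no verdict.
Readings, each from a call of its own:
- ctrl.current_time(): time.
- ctrl.current_joint_positions(): joint angles.
- ctrl.current_joint_velocities(): joint speeds.
- ctrl.current_joint_torque(): joint torques, N m.
- ctrl.current_eef_pos(): TCP position.
- ctrl.current_tcp_rot(): TCP orientation.
- ctrl.current_contact_force(): force on the tool from outside, world axes, zero at the start.
- ctrl.current_ft_torque(): the same for the moment, N m.
- ctrl.current_finger_gap(): finger opening in m.
Only numpy, scipy, OpenCV 4.12 (cv2) and the standard library are available. Lean on these libraries where they do the work, as an engineer would, in place of code of your own. Each camera call takes 0.05 s, during which the arm holds its last target.

## Working session

There is one attempt and no reset: what is moved stays moved. The work goes in short steps, each a Python script; the robot and the scene stay as the last script left them, time stands still between calls to the robot, and variables do not carry over. Pictures are saved under pics/ and viewed, and the job is handed in when it is done.

```bash
ls; mkdir -p pics; python3 - <<'E'
from station import ctrl
import cv2
for n in ("scene","top"):
    im=ctrl.camera(n); cv2.imwrite(f"pics/{n}0.png",im[:,:,::-1])
    i=ctrl.camera_info(n); print(n,i)
print(ctrl.current_time(),ctrl.current_tcp_rot(),ctrl.grip_point_offset)
E
```

```text
pics
scene {'K': array([[502.71326934,   0.        , 283.81061048],
       [  0.        , 502.71326934, 206.05965888],
       [  0.        ,   0.        ,   1.        ]]), 'dist_coeffs': array([-0.13632845,  0.        ,  0.        ,  0.        ,  0.        ]), 'world_from_camera': array([[-0.67231026, -0.31339693,  0.67065735, -0.23249264],
       [-0.74023149,  0.29378998, -0.60476837,  0.86436295],
       [-0.00749986, -0.90303367, -0.4295043 ,  0.56255699],
       [ 0.        ,  0.        ,  0.        ,  1.        ]])}
top {'K': array([[508.45840542,   0.        , 280.59931617],
       [  0.        , 508.45840542, 204.56570962],
       [  0.        ,   0.        ,   1.        ]]), 'dist_coeffs': array([0.05303997, 0.        , 0.        , 0.        , 0.        ]), 'world_from_camera': array([[-0.10655005, -0.96902317,  0.22280302,  0.25447115],
       [-0.99429329,  0.10264798, -0.02905583,  0.19688952],
       [ 0.00528549, -0.22462745, -0.97443038,  1.24937744],
       [ 0.        ,  0.        ,  0.        ,  1.        ]])}
0.1 [-2.70906075e-04  2.22999129e-01  9.74818302e-01 -7.69678763e-04] 0.0187
```

View pics/scene0.png

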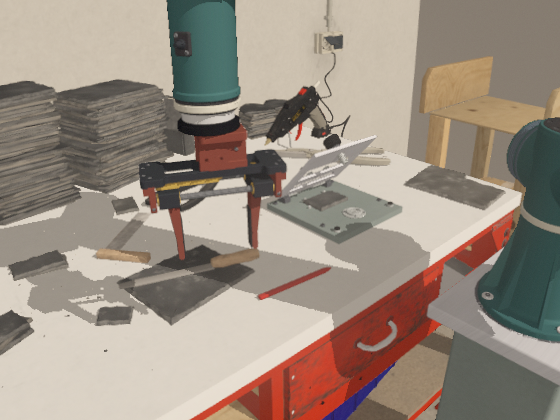

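View pics/top0.png

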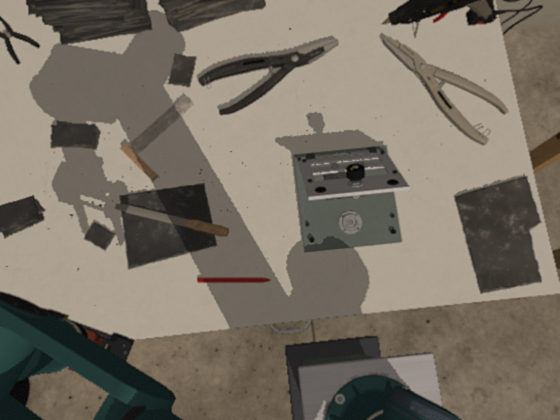

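The jig's plate is at about (297–402, 145–250) in the top view, with the leaf open and the knob near (355,172). I'll zoom in.

```bash
python3 - <<'E'
import cv2
im=cv2.imread("pics/top0.png")[125:265,270:430]
cv2.imwrite("pics/topz.png",cv2.resize(im,None,fx=4.5,fy=4,interpolation=cv2.INTER_CUBIC) if 0 else cv2.resize(im,None,fx=4,fy=4,interpolation=cv2.INTER_CUBIC))
im=cv2.imread("pics/scene0.png")[125:245,255:415]
cv2.imwrite("pics/scz.png",cv2.resize(im,None,fx=5,fy=5,interpolation=cv2.INTER_CUBIC))
E
```

```text
(no output)
```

View pics/topz.png

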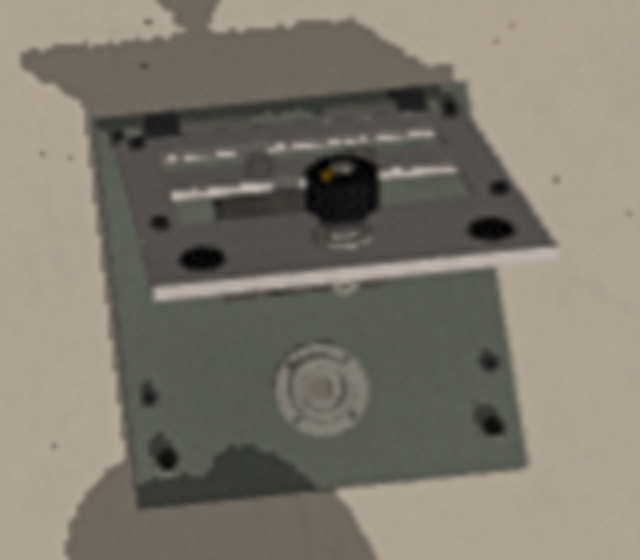

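View pics/scz.png

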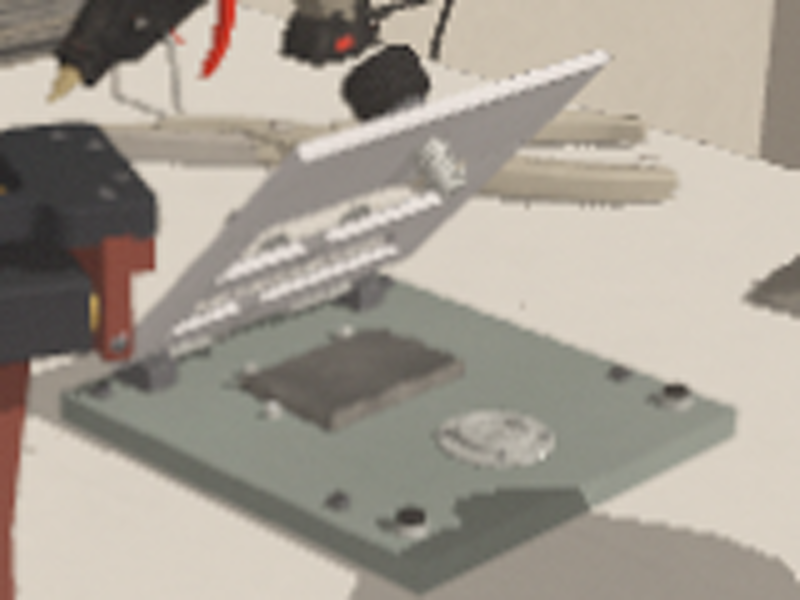

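```bash
cat > h.py <<'E'
import numpy as np, cv2
from station import ctrl
def ray(n,px):
    i=ctrl.camera_info(n);T=i["world_from_camera"]
    u=cv2.undistortPoints(np.array([[px]],float),i["K"],i["dist_coeffs"])[0,0]
    d=T[:3,:3]@np.array([u[0],u[1],1]);return T[:3,3],d/np.linalg.norm(d)
def onz(n,px,z):
    o,d=ray(n,px);return o+d*(z-o[2])/d[2]
def proj(n,P):
    i=ctrl.camera_info(n);T=np.linalg.inv(i["world_from_camera"])
    return cv2.projectPoints(np.array(P,float).reshape(-1,1,3),cv2.Rodrigues(T[:3,:3])[0],T[:3,3],i["K"],i["dist_coeffs"])[0].reshape(-1,2)
E
python3 - <<'E'
from h import *
np.set_printoptions(precision=4,suppress=True)
t=lambda x,y:(270+(x+.5)/4-.5,125+(y+.5)/4-.5)
s=lambda x,y:(255+(x+.5)/5-.5,125+(y+.5)/5-.5)
b1=onz("top",t(322,389),.024);b2=onz("scene",s(497,437),.024);print("boss",b1,b2)
rl=onz("top",t(166,457),.026);rr=onz("top",t(490,423),.026)
print("rests",rl,rr,np.linalg.norm(rl-rr), "scene",onz("scene",s(410,516),.026),onz("scene",s(678,391),.026))
for c in [(139,505),(525,465),(93,119),(465,85)]: print(onz("top",t(*c),.016))
for c in [(415,562),(735,410),(62,398)]: print("s",onz("scene",s(*c),.016))
d=rl-rr; print("yaw",np.degrees(np.arctan2(-d[0],d[1])))
E
```

```text
boss [ 0.4734 -0.0046  0.024 ] [0.4666 0.004  0.024 ]
rests [0.4413 0.0957 0.026 ] [ 0.4414 -0.103   0.026 ] 0.19872918437247036 scene [0.4377 0.0986 0.026 ] [ 0.4357 -0.1001  0.026 ]
[0.4152 0.1148 0.016 ]
[ 0.4149 -0.1226  0.016 ]
[0.6636 0.1151 0.016 ]
[ 0.661  -0.1235  0.016 ]
s [0.4189 0.1154 0.016 ]
s [ 0.4144 -0.1209  0.016 ]
s [0.6585 0.1187 0.016 ]
yaw 0.03331815178966399
```

```bash
python3 - <<'E'
from h import *
from scipy.optimize import least_squares
np.set_printoptions(precision=4,suppress=True)
t=lambda x,y:(270+(x+.5)/4-.5,125+(y+.5)/4-.5)
s=lambda x,y:(255+(x+.5)/5-.5,125+(y+.5)/5-.5)
# leaf pts in leaf frame (along, up, y), leaf bottom front corners: along .202(?), up -.005..+.003
def P(h,th,yw,cy,a,u,y):
    # hinge (h,cy,.031)
    x=-a*np.cos(th)+u*np.sin(th); z=.031+a*np.sin(th)+u*np.cos(th)
    c,s_=np.cos(yw),np.sin(yw)
    return [h+c*x-s_*y, cy+s_*x+c*y, z]
obs=[("top",t(202,258),(.182,.006,.08)),("top",t(491,229),(.182,.006,-.08)),
     ("top",t(342,188),(.182,.059,0)), # knob blob centre approx (unstarted raised? est)
     ]
def res(p):
    h,th,yw,cy=p;r=[]
    for n,px,l in obs[:2]: r+=list(proj(n,[P(h,th,yw,cy,*l)])[0]-px)
    return r
r=least_squares(res,[.655,.7,0,-.003]);print(r.x,r.fun)
h,th,yw,cy=r.x
q=lambda *l:P(h,th,yw,cy,*l)
print("pads",q(.182,.006,.08),q(.182,.006,-.08))
inv=lambda p:((p[0]-270+.5)*4-.5,(p[1]-125+.5)*4-.5)
invs=lambda p:((p[0]-255+.5)*5-.5,(p[1]-125+.5)*5-.5)
for l in [(.202,.003,.11),(.202,.003,-.11),(.202,-.005,.11),(.202,-.005,-.11),(.182,.052,0)]:
    p=q(*l);print(l,"top",np.array(inv(proj("top",[p])[0])),"scene",np.array(invs(proj("scene",[p])[0])))
E
```

```text
[ 0.6458  0.8254 -0.0026 -0.0057] [ 0. -0.  0.  0.]
pads [np.float64(0.5270024295291796), np.float64(0.07462660584667874), np.float64(0.16881212762802358)] [np.float64(0.5265789649564466), np.float64(-0.08537283377032631), np.float64(0.16881212762802358)]
(0.202, 0.003, 0.11) top [152.3692 285.6201] scene [291.7233 156.464 ]
(0.202, 0.003, -0.11) top [555.56  245.104] scene [600.3039  56.0061]
(0.202, -0.005, 0.11) top [153.0502 298.4827] scene [300.8658 171.1874]
(0.202, -0.005, -0.11) top [554.7813 258.082 ] scene [608.8329  68.9794]
(0.182, 0.052, 0) top [346.7092 168.0272] scene [379.9377  42.8198]
```

```bash
cat >> h.py <<'E'
from scipy.spatial.transform import Rotation as Ro
def quat(yaw,tilt=0.):
    # jaw axis at angle yaw from world x; tool z = -leaf normal for tilt
    z=np.array([0,0,-1.]);y=np.array([np.cos(yaw),np.sin(yaw),0]);x=np.cross(y,z)
    R=Ro.from_matrix(np.c_[x,y,z]); R=Ro.from_euler('y',tilt)*R
    q=R.as_quat();return np.array([q[3],q[0],q[1],q[2]])
def arc(h,th,a=.182,u=.006):
    return np.array([h-a*np.cos(th)+u*np.sin(th),0,.031+a*np.sin(th)+u*np.cos(th)])
E
python3 - <<'E'
from h import *
np.set_printoptions(precision=3,suppress=True)
for yaw in (0,np.pi):
  for k in (0,.5,1):
    for th in (.95,.5,0):
        p=arc(.648,th); p[1]=.075; p[2]+=.01
        print(yaw,k,th,ctrl.inverse_kinematics(p,quat(yaw,k*th)))
for yaw in np.arange(0,6.3,.5):
    print(yaw,ctrl.inverse_kinematics([.47,-.004,.064],quat(yaw)))
print(ctrl.current_time())
E
```

```text
0 0 0.95 [ 0.011  0.32   1.652 -0.     1.17   0.011]
0 0 0.5 [ 0.012  0.319  1.834 -0.     0.989  0.012]
0 0 0 [ 0.013  0.429  1.964 -0.     0.749  0.013]
0 0.5 0.95 [0.008 0.598 1.285 0.004 1.733 0.008]
0 0.5 0.5 [0.01  0.451 1.642 0.003 1.299 0.009]
0 0.5 0 [ 0.013  0.429  1.964 -0.     0.749  0.013]
0 1 0.95 [0.007 0.894 0.976 0.007 2.222 0.009]
0 1 0.5 [0.009 0.599 1.461 0.004 1.581 0.008]
0 1 0 [ 0.013  0.429  1.964 -0.     0.749  0.013]
3.141592653589793 0 0.95 None
3.141592653589793 0 0.5 None
3.141592653589793 0 0 None
3.141592653589793 0.5 0.95 None
3.141592653589793 0.5 0.5 None
3.141592653589793 0.5 0 None
3.141592653589793 1 0.95 None
3.141592653589793 1 0.5 None
3.141592653589793 1 0 None
0.0 [-0.156  0.396  1.955 -0.     0.79  -0.156]
0.5 [-0.156  0.396  1.955 -0.     0.79  -0.656]
1.0 [-0.156  0.396  1.955 -0.     0.79  -1.156]
1.5 [-0.156  0.396  1.955 -0.     0.79  -1.656]
2.0 [-0.156  0.396  1.955 -0.     0.79  -2.156]
2.5 [-0.156  0.396  1.955 -0.     0.79  -2.656]
3.0 None
3.5 [-0.156  0.396  1.955 -0.     0.79   2.628]
4.0 [-0.156  0.396  1.955 -0.     0.79   2.128]
4.5 [-0.156  0.396  1.955 -0.     0.79   1.628]
5.0 [-0.156  0.396  1.955 -0.     0.79   1.128]
5.5 [-0.156  0.396  1.955 -0.     0.79   0.628]
6.0 [-0.156  0.396  1.955 -0.     0.79   0.128]
0.1
```

```bash
python3 - <<'E'
from h import *
np.set_printoptions(precision=4,suppress=True)
h=.648;th=.83
ctrl.move_gripper(0.0)
n=np.array([np.sin(th),0,np.cos(th)])
p=arc(h,th);p[1]=.075
ctrl.goto(p+.09*n,quat(0,th))
print(ctrl.current_time(),ctrl.current_contact_force(),ctrl.current_finger_gap())
cv2.imwrite("pics/s1.png",ctrl.camera("scene")[:,:,::-1]);cv2.imwrite("pics/t1.png",ctrl.camera("top")[:,:,::-1])
hit=ctrl.line_to(p+.02*n,speed=.08,force_limit=4); print(hit)
if not hit: hit=ctrl.line_to(p-.015*n,speed=.03,force_limit=3)
e=np.array(ctrl.current_eef_pos())
print(hit,e,(e-p)@n,ctrl.current_contact_force(),ctrl.current_time())
cv2.imwrite("pics/s2.png",ctrl.camera("scene")[:,:,::-1]);cv2.imwrite("pics/t2.png",ctrl.camera("top")[:,:,::-1])
a=[cv2.imread(f"pics/{x}2.png") for x in "st"]
cv2.imwrite("pics/c2.png",np.hstack([cv2.resize(a[0][70:250,230:430],(400,360)),cv2.resize(a[1][90:270,240:440],(400,360))]))
E
```

```text
3.5333 [ 0.0159 -0.858   0.1419] 0.0006032867302392985
False
False [0.5185 0.075  0.1592] -0.01504647443564449 [0.5285 0.1371 0.1516] 5.975
```

View pics/c2.png

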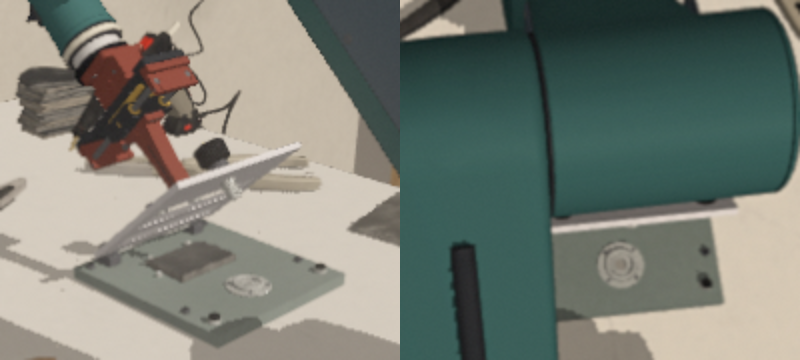

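```bash
python3 - <<'E'
import cv2,numpy as np
a=[cv2.imread(f"pics/s{i}.png")[110:210,270:400] for i in (1,2)]
cv2.imwrite("pics/c3.png",np.hstack([cv2.resize(x,(400,308),interpolation=cv2.INTER_CUBIC) for x in a]))
E
```

```text
(no output)
```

View pics/c3.png

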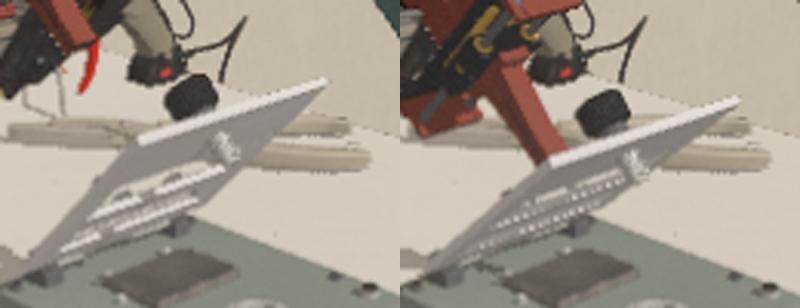

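The leaf already moved down under light contact, by about 6 px at its front edge. I'll carry on along the arc.

```bash
python3 - <<'E'
from h import *
np.set_printoptions(precision=4,suppress=True)
h=.648
F=lambda:np.array(ctrl.current_contact_force())
for th in list(np.arange(.65,.09,-.1))+[.05,.025]:
    p=arc(h,th);p[1]=.075
    ctrl.line_to(p,quat(0,th),speed=.06,force_limit=30); print(round(th,3),F(),ctrl.current_eef_pos())
print(ctrl.current_time())
E
```

```text
0.65 [ 0.4078  0.3802 -0.2472] [0.5065 0.075  0.1466]
0.55 [ 0.4104 -0.523   0.4585] [0.4962 0.075  0.131 ]
0.45 [-0.0567  0.0612 -0.2199] [0.4871 0.075  0.1157]
0.35 [0.7019 0.2794 0.2911] [0.4795 0.075  0.0993]
0.25 [ 0.428  -0.4724  0.5688] [0.4737 0.075  0.0821]
0.15 [ 0.3572 -0.1209  0.1174] [0.4696 0.075  0.0644]
0.05 [ 0.2125  0.1696 -0.2626] [0.4671 0.075  0.0464]
0.025 [-0.2492 -0.1446  0.2588] [0.4665 0.075  0.0417]
9.475
```

```bash
python3 - <<'E'
from h import *
a=ctrl.camera("scene")[:,:,::-1]
cv2.imwrite("pics/c4.png",cv2.resize(a[100:250,240:440],(800,600),interpolation=cv2.INTER_CUBIC))
E
```

```text
(no output)
```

View pics/c4.png

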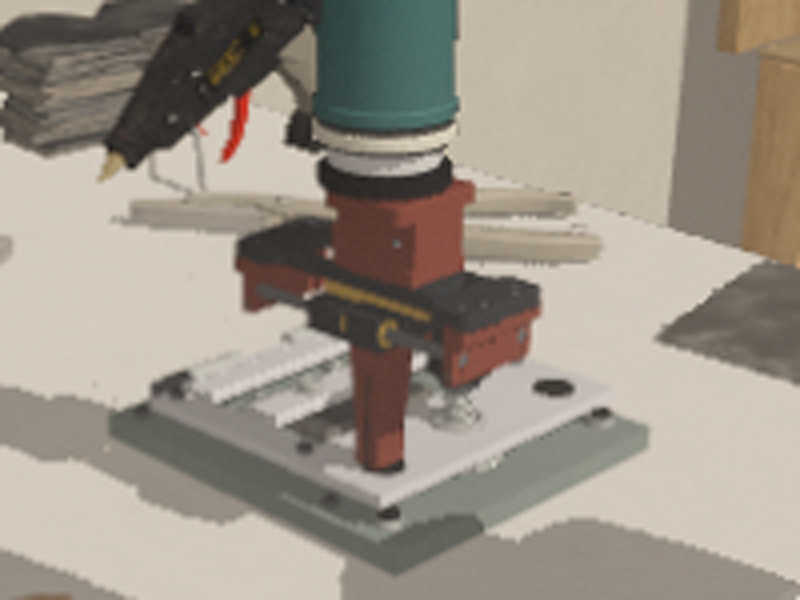

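The leaf is following the finger and is nearly shut. Next I press it to its stop.

```bash
python3 - <<'E'
from h import *
np.set_printoptions(precision=4,suppress=True)
F=lambda:np.array(ctrl.current_contact_force())
p=np.array(ctrl.current_eef_pos())
hit=ctrl.line_to([p[0]-.0005,p[1],.029],quat(0,0),speed=.015,force_limit=18)
print(hit,ctrl.current_eef_pos(),F())
ctrl.sleep(.3);print(ctrl.current_eef_pos(),F(),ctrl.current_time())
p=np.array(ctrl.current_eef_pos())
ctrl.line_to([p[0],p[1],.2],speed=.25)
print(F())
ctrl.goto([.3,.3,.3],quat(0));
for n in("scene","top"):cv2.imwrite(f"pics/{n}5.png",ctrl.camera(n)[:,:,::-1])
print(ctrl.current_time())
a=cv2.imread("pics/scene5.png")[110:260,240:440];b=cv2.imread("pics/top5.png")[125:275,270:420]
cv2.imwrite("pics/c5.png",cv2.resize(a,(800,600),interpolation=cv2.INTER_CUBIC));cv2.imwrite("pics/c5t.png",cv2.resize(b,(600,600),interpolation=cv2.INTER_CUBIC))
E
```

```text
True [0.4665 0.075  0.0373] [-0.5083 -0.7562  8.7053]
[0.4665 0.075  0.0372] [-1.454   0.0593  9.6669] 10.3
[-0.3276  0.1306  0.2739]
12.3417
```

View pics/c5.png

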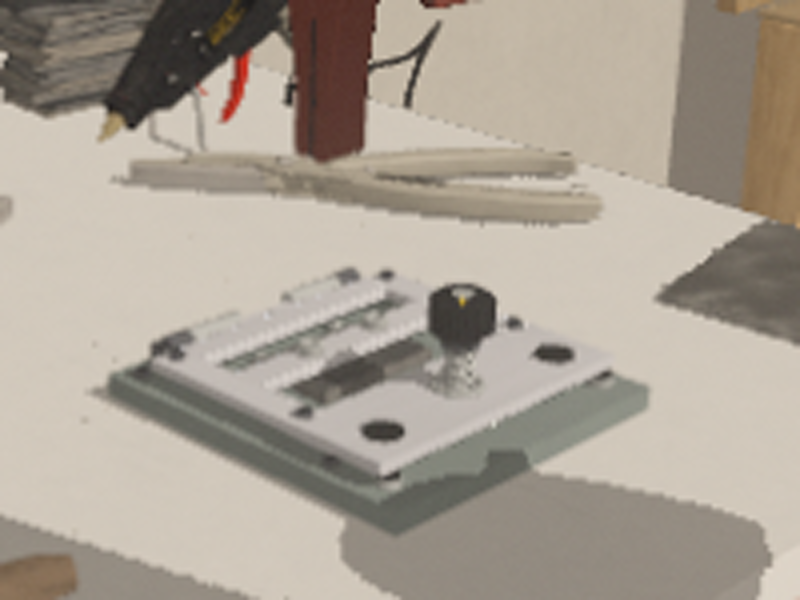

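View pics/c5t.png

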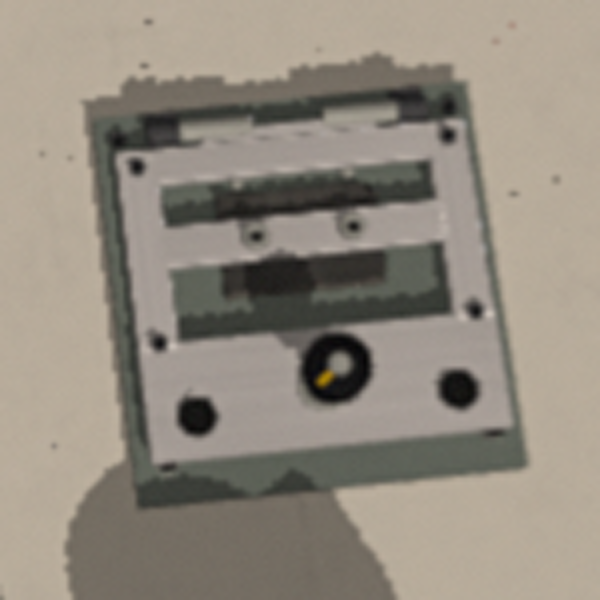

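The leaf is shut: in the top zoom the knob is at (337,367) and the pads at (197,416) and (459,389). The yellow stripe points down-left. Now I'll locate the knob axis.

```bash
python3 - <<'E'
from h import *
np.set_printoptions(precision=4,suppress=True)
for n,roi in(("top",(200,245,310,400)),("scene",(170,225,325,390))):
    im=cv2.imread(f"pics/{n}5.png"); r0,r1,c0,c1=roi
    sub=im[r0:r1,c0:c1]; m=(sub.max(2)<60).astype(np.uint8)
    k,l,st,ce=cv2.connectedComponentsWithStats(m)
    for i in range(1,k):
        if st[i,4]>25:
            c=ce[i]+[c0,r0];x,y,w,hh,a=st[i]
            print(n,c,st[i],"bbox c",(c0+x+w/2-.5,r0+y+hh/2-.5),"z.037",onz(n,c,.037)[:2],"z.083",onz(n,(c0+x+w/2-.5,r0+y+hh/2-.5),.085)[:2])
T=lambda x,y:(270+(x+.5)/4-.5,125+(y+.5)/4-.5)
a=onz("top",T(337,365),.096);b=onz("top",T(324,380),.096);print(a,b,"stripe dir deg",np.degrees(np.arctan2(*(b-a)[[1,0]])))
E
```

```text
top [353.5955 216.5   ] [ 36   9  17  17 178] bbox c (np.float64(354.0), np.float64(217.0)) z.037 [ 0.4833 -0.0127] z.083 [ 0.473  -0.0052]
top [384.125  221.7344] [70 18  9  9 64] bbox c (np.float64(384.0), np.float64(222.0)) z.037 [ 0.4627 -0.0844] z.083 [ 0.4539 -0.0729]
top [318.7778 228.5556] [ 5 25  9  9 63] bbox c (np.float64(319.0), np.float64(229.0)) z.037 [0.4627 0.0752] z.083 [0.4534 0.0796]
[ 0.4736 -0.0033  0.096 ] [0.4656 0.0053 0.096 ] stripe dir deg 132.55491954994787
```

```bash
python3 - <<'E'
from h import *
np.set_printoptions(precision=4,suppress=True)
S=lambda x,y:(240+(x+.5)/4-.5,110+(y+.5)/4-.5)
print(onz("scene",S(462,318),.083),onz("scene",S(382,430),.037),onz("scene",S(553,353),.037))
# knob bottom/top rims
print(onz("scene",S(462,297),.096),onz("top",(270+337.5/4-.5,125+362/4-.5),.096))
for z in(.07,.083,.096): print(proj("scene",[[.4735,-.0045,z],[.465,-.0045,z]])*4-[960-1.5,440-1.5])
E
```

```text
[0.4695 0.0013 0.083 ] [0.4622 0.0775 0.037 ] [ 0.4613 -0.0813  0.037 ]
[0.4709 0.0006 0.096 ] [ 0.4757 -0.0036  0.096 ]
[[461.9948 333.1903]
 [472.7959 337.3848]]
[[463.1239 313.4186]
 [473.9806 317.5419]]
[[464.2554 293.4697]
 [475.1681 297.52  ]]
```

```bash
python3 - <<'E'
from h import *
np.set_printoptions(precision=4,suppress=True)
F=lambda:np.array(ctrl.current_contact_force())
c=np.array([.472,-.0035])
ctrl.move_gripper(.088,10)
ctrl.goto([*c,.16],quat(0)); 
print(ctrl.line_to([*c,.064],speed=.1,force_limit=5),F(),ctrl.current_eef_pos())
f0=F();ctrl.move_gripper(.0,4);ctrl.sleep(.2);print("x",ctrl.current_finger_gap(),F()-f0,ctrl.current_ft_torque(),ctrl.current_time())
a=ctrl.camera("scene")[:,:,::-1]
cv2.imwrite("pics/c6.png",cv2.resize(a[80:260,240:440],(640,576),interpolation=cv2.INTER_CUBIC))
ctrl.move_gripper(.07)
ctrl.goto([*c,.064],quat(-np.pi/2))
f0=F();ctrl.move_gripper(.0,4);ctrl.sleep(.2);print("y",ctrl.current_finger_gap(),F()-f0,ctrl.current_ft_torque(),ctrl.current_time())
E
```

```text
False [-0.4127 -0.1545 -0.7922] [ 0.4725 -0.0035  0.0644]
x 0.03993494333862491 [ 6.5609  1.1092 -0.3154] [ 0.1219 -0.8565  0.0205] 17.2333
y 0.04153831050083747 [ 0.0074 -7.9555  0.5799] [-1.3286  0.3102  0.0135] 20.1917
```

View pics/c6.png

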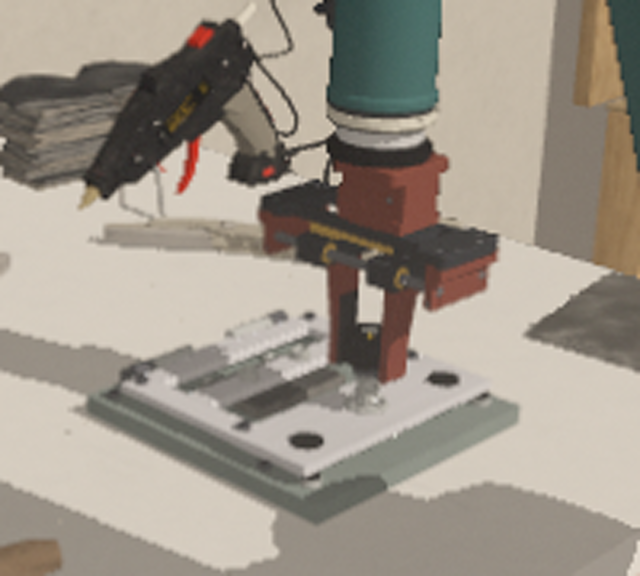

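```bash
python3 - <<'E'
from h import *
np.set_printoptions(precision=4,suppress=True)
F=lambda:np.array(ctrl.current_contact_force())
p=np.array(ctrl.current_eef_pos());print(p)
for k in range(4):
    f=F();print(p[:2],f,ctrl.current_finger_gap())
    if abs(f[1])<2: break
    p[1]+=np.sign(f[1])*.0008; ctrl.line_to(p,speed=.02); ctrl.sleep(.1)
print(ctrl.current_time())
E
```

```text
[ 0.4722 -0.005   0.0641]
[ 0.4722 -0.005 ] [-0.1937 -7.8673 -0.4155] 0.04153831050083747
[ 0.4722 -0.0058] [ 0.0865 -4.4939  0.2763] 0.04000157423084028
[ 0.4722 -0.0066] [-0.3066 -1.6496  1.4005] 0.03990292669053929
20.9083
```

```bash
python3 - <<'E'
from h import *
np.set_printoptions(precision=4,suppress=True)
F=lambda:np.array(ctrl.current_contact_force())
c=[.4733,-.0068]
ctrl.move_gripper(.06)
ctrl.line_to([*c,.0645],quat(-np.pi/2),speed=.03)
ctrl.move_gripper(0,20);ctrl.sleep(.1)
print(ctrl.current_eef_pos(),F(),ctrl.current_finger_gap(),ctrl.current_time())
print("push",ctrl.line_to([*c,.058],speed=.02,force_limit=4),ctrl.current_eef_pos(),F())
z=ctrl.current_eef_pos()[2]
j=np.array(ctrl.current_joint_positions());print(j)
j[5]-=.15;ctrl.set_joints(j);print(ctrl.current_eef_pos(),F(),ctrl.current_ft_torque(),ctrl.current_time())
cv2.imwrite("pics/top7.png",cv2.resize(ctrl.camera("top")[150:275,270:420,::-1],(600,500)))
E
```

```text
[ 0.4733 -0.0066  0.0645] [0.5126 2.7988 0.303 ] 0.03955627499040417 22.2417
push True [ 0.4734 -0.0066  0.064 ] [-1.7553  0.3232  7.9469]
[-0.1603  0.3999  1.9481  0.0003  0.7934  1.4104]
[ 0.4735 -0.0069  0.0642] [-0.9147 -1.6923  5.7737] [-0.2658  0.3262  0.0408] 22.7167
```

View pics/top7.png

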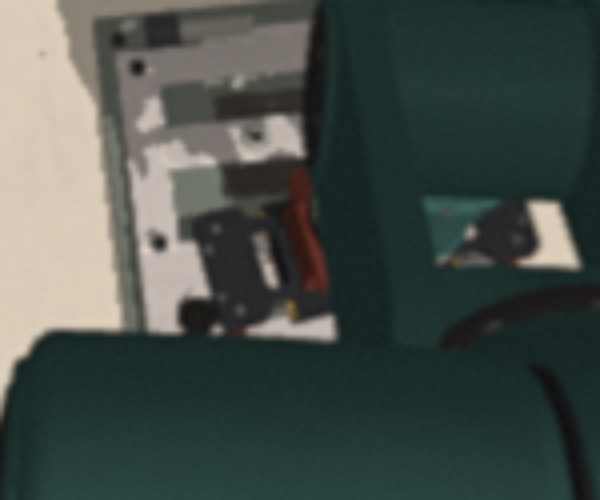

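```bash
cat > turn.py <<'E'
from h import *
np.set_printoptions(precision=4,suppress=True)
F=lambda:np.array(ctrl.current_contact_force())
c=[.4733,-.0068]
yaw=-np.pi/2+.15
z=.0634
dropped=False
for k in range(10):
    yaw+=.15
    ctrl.line_to([*c,z],quat(yaw),speed=.02)
    e=ctrl.current_eef_pos();f=F()
    print(round(yaw+np.pi/2,2),e,f,np.round(ctrl.current_ft_torque()[2],3),round(ctrl.current_time(),2))
    if f[2]<2.0:
        ctrl.sleep(.1); f=F()
        if f[2]<2.0: dropped=True;break
print("dropped?",dropped,ctrl.current_joint_positions()[5])
E
python3 turn.py
```

```text
0.3 [ 0.4737 -0.0073  0.064 ] [-2.5707 -1.3502  9.7238] 0.055 23.07
0.45 [ 0.4738 -0.0074  0.064 ] [-1.3649 -2.1585 10.21  ] -0.047 23.37
0.6 [ 0.474  -0.0078  0.0639] [-1.9485 -5.0687  7.3981] 0.048 23.67
0.75 [ 0.4742 -0.0079  0.0638] [-1.4128 -5.7856  5.0572] 0.022 23.97
0.9 [ 0.4744 -0.0082  0.0636] [-0.0641 -5.9645  0.5831] -0.007 24.27
1.05 [ 0.4747 -0.0083  0.0635] [ 1.0702 -7.5486 -1.0275] -0.002 24.67
dropped? True 0.36465984790654654
```

```bash
python3 - <<'E'
from h import *
np.set_printoptions(precision=4,suppress=True)
F=lambda:np.array(ctrl.current_contact_force())
c=[.474,-.0075]
print(ctrl.line_to([*c,.054],speed=.02,force_limit=6),ctrl.current_eef_pos(),F(),ctrl.current_finger_gap(),ctrl.current_time())
E
```

```text
True [ 0.4747 -0.0086  0.0584] [-1.2111  0.0126  6.6756] 0.039794321098195334 25.1167
```

```bash
python3 - <<'E'
from h import *
np.set_printoptions(precision=4,suppress=True)
F=lambda:np.array(ctrl.current_contact_force())
yaw=-np.pi/2+1.05
ctrl.move_gripper(.06);ctrl.sleep(.2)
cv2.imwrite("pics/c8.png",cv2.resize(ctrl.camera("scene")[110:230,280:440,::-1],(800,600),interpolation=cv2.INTER_CUBIC))
c=[.4748,-.0087]
ctrl.line_to([*c,.0585],quat(yaw),speed=.03)
f0=F();ctrl.move_gripper(0,15);ctrl.sleep(.1)
print(ctrl.current_eef_pos(),F(),F()-f0,ctrl.current_finger_gap(),ctrl.current_time())
E
```

```text
[ 0.4747 -0.0087  0.0585] [0.2557 0.0661 1.1765] [0.1738 0.1452 0.4985] 0.039570297911503675 26.7
```

View pics/c8.png

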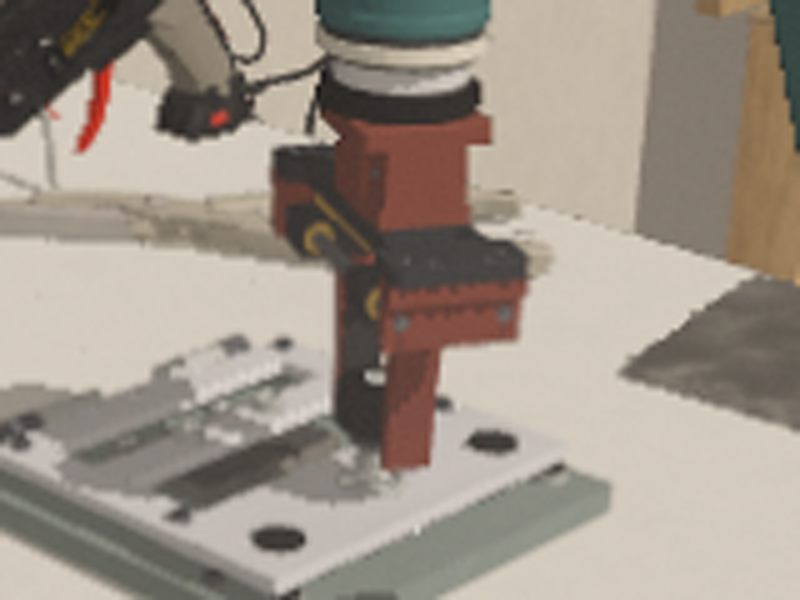

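```bash
python3 - <<'E'
from h import *
c=[.4748,-.0087];yaw=-np.pi/2+1.05
ctrl.move_gripper(.07)
ctrl.line_to([*c,.16],speed=.2)
ctrl.goto([.3,.3,.3],quat(yaw))
for n in("scene","top"):cv2.imwrite(f"pics/{n}9.png",ctrl.camera(n)[:,:,::-1])
print(ctrl.current_time())
a=[cv2.imread(f"pics/scene{i}.png")[160:230,325:395] for i in(5,9)]
b=[cv2.imread(f"pics/top{i}.png")[190:250,320:390] for i in(5,9)]
cv2.imwrite("pics/c9.png",np.vstack([np.hstack([cv2.resize(x,(400,300),interpolation=cv2.INTER_CUBIC) for x in q]) for q in(a,b)]))
E
```

```text
29.5417
```

View pics/c9.png

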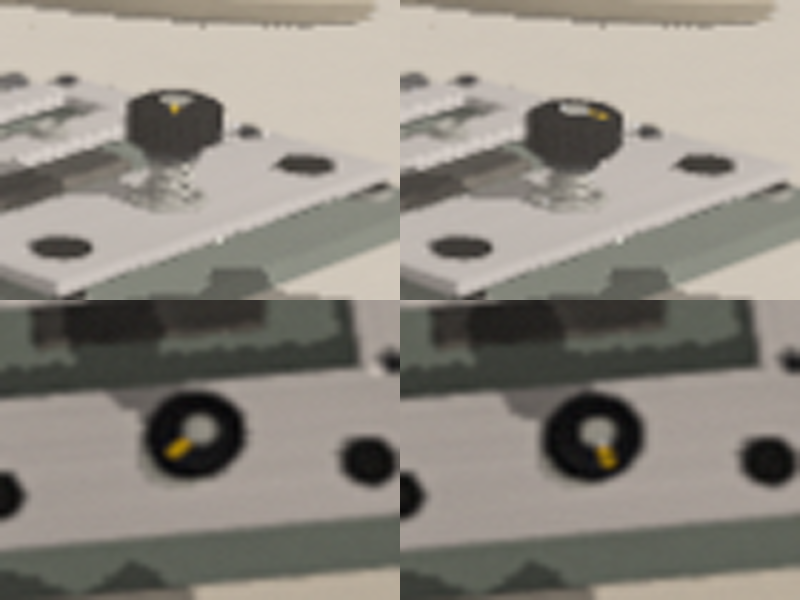

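The screw has dropped about 6 mm (2.3 px) and the stripe turned about 65° anticlockwise; the leaf is still down. Next is the first half-turn forward.

```bash
cat > fwd.py <<'E'
from h import *
import sys
np.set_printoptions(precision=4,suppress=True)
F=lambda:np.array(ctrl.current_contact_force())
c=[.4748,-.0087];Y0=1.35
def forward(z0,tot,n):
    for k in range(1,n+1):
        a=tot*k/n
        ctrl.line_to([*c,z0-.008*a/(2*np.pi)],quat(Y0-a),speed=.02)
        f=F();print(round(a,2),ctrl.current_eef_pos(),f,np.round(ctrl.current_ft_torque()[2],3),round(ctrl.current_time(),2))
        if np.linalg.norm(f)>20: print("stop");break
E
python3 - <<'E'
from fwd import *
ctrl.goto([*c,.15],quat(Y0))
print(ctrl.line_to([*c,.0583],speed=.1,force_limit=6))
f0=F();ctrl.move_gripper(0,20);ctrl.sleep(.1)
print(ctrl.current_eef_pos(),F()-f0,ctrl.current_finger_gap(),ctrl.current_joint_positions()[5],ctrl.current_time())
forward(.0583,np.pi,6)
print(ctrl.current_joint_positions()[5])
E
```

```text
False
[ 0.4756 -0.0072  0.0588] [1.2898 8.9855 3.9913] 0.039655365868994825 -1.513905035211637 33.5583
0.52 [ 0.4755 -0.0071  0.0581] [2.7772 8.8149 3.8329] 0.03 34.23
1.05 [ 0.4755 -0.007   0.0574] [1.9065 9.4873 3.7334] -0.032 34.91
1.57 [ 0.4755 -0.0069  0.0567] [1.5106 9.9816 2.172 ] 0.004 35.58
2.09 [ 0.4756 -0.0068  0.056 ] [ 2.1932 10.9837  3.1577] -0.063 36.26
2.62 [ 0.4758 -0.0068  0.0554] [2.3772 9.9508 2.8462] 0.011 36.93
3.14 [ 0.476  -0.0069  0.0547] [ 2.3628 10.1934  2.4257] -0.012 37.61
1.6278415712997634
```

```bash
sed -i 's/^c=.*/c=[.476,-.0067];Y0=1.35/' fwd.py; python3 - <<'E'
from fwd import *
z=.0545
ctrl.move_gripper(.065)
ctrl.sleep(.1)
cur=Y0-np.pi
for a in (1,2): ctrl.line_to([*c,z],quat(cur+a*np.pi/2),speed=.05)
print(ctrl.current_joint_positions()[5],ctrl.current_time(),F())
f0=F();ctrl.move_gripper(0,20);ctrl.sleep(.1)
print(ctrl.current_eef_pos(),F()-f0,ctrl.current_finger_gap(),ctrl.current_time())
forward(z,np.pi,6)
E
```

```text
-1.508637454091871 41.7417 [-0.6448  0.1036 -0.0109]
[ 0.476  -0.0066  0.0545] [-0.0913  0.5761 -0.0669] 0.039983197536152495 42.3583
0.52 [ 0.476  -0.0067  0.0538] [-0.5706 -0.0087  1.0095] 0.021 43.03
1.05 [ 0.4759 -0.0067  0.0532] [-1.0567 -0.1942  0.7334] -0.027 43.71
1.57 [ 0.4758 -0.0067  0.0525] [-1.2039 -0.058   1.5215] -0.053 44.38
2.09 [ 0.4758 -0.0066  0.0518] [-1.2717  1.3538  1.8955] -0.007 45.06
2.62 [ 0.4758 -0.0066  0.0511] [-2.2261  1.2182  1.8273] 0.006 45.73
3.14 [ 0.4758 -0.0066  0.0505] [-2.241   2.4261  2.4464] -0.021 46.41
```

```bash
python3 - <<'E'
from h import *
a=ctrl.camera("scene")[:,:,::-1]; cv2.imwrite("pics/scene10.png",a)
b=cv2.imread("pics/scene9.png")
cv2.imwrite("pics/c10.png",np.hstack([cv2.resize(x[140:230,310:400],(400,400),interpolation=cv2.INTER_CUBIC) for x in(b,a)]))
E
```

```text
(no output)
```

View pics/c10.png

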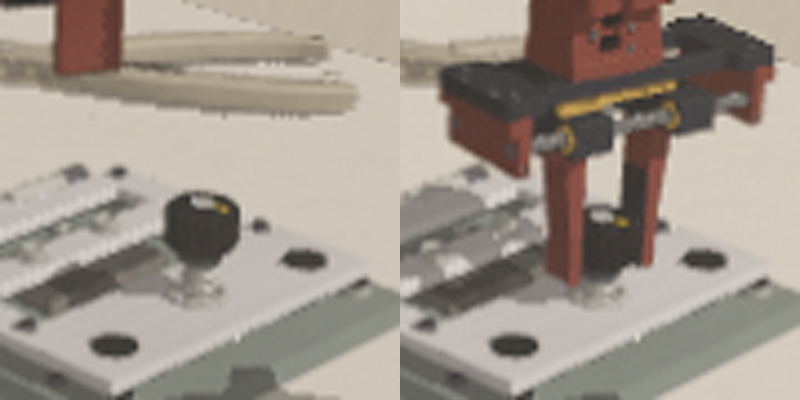

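The stripe is back at the same bearing: it was at (222,208) and is now at (622,222), i.e. (222,222) in its own pane. It also sits about 3.2 px (8 mm) lower, so that is one full turn with the thread engaged. The leaf is still flat, so I'm handing in while gripping.

```bash
python3 - <<'E'
from station import ctrl
print(ctrl.current_finger_gap(),ctrl.current_contact_force(),ctrl.current_time()); ctrl.hand_in()
E
```

```text
0.039692584677027305 [-1.74817175  2.24771171  2.21459382] 46.4583
the job is handed in; nothing more can be done
```

The job is handed in at about 46.5 s: the leaf is fully down, the clamp screw is started one turn, and the gripper is still holding the knob.

- **Leaf:** I pressed it down by the left pad until it stopped with the pad top 37.2 mm above the bench, against 37 mm expected. It was still flat in the last picture.
- **Finding the thread:** I turned the knob backward about 1.05 rad while pushing lightly down. Pushed down, the knob was about 5.6 mm lower. I released it and looked: the pictures showed about a 6 mm drop, and the stripe had turned about 65° anticlockwise.
- **One turn forward:** I did this in two half-turn grips. In the last picture the stripe is back at the same bearing and the knob sits about 8 mm lower. The arm is at rest with about 4 N on it, well under the limits.

**Checks that disagreed:** my first estimates of the knob's centre were a few millimetres off and differed between the two cameras. That put up to 11 N of sideways force on the tool during the backward turn and the first half-turn. I re-centred before the second half-turn. The slate and the tools were not touched.

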